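Pack the engine overhaul kit tray

TASK

Pack the kit tray with the four engine parts: stand the piston upright inside the round rim and the plain steel sleeve upright inside the square rim, slip the toothed gear over the post until it lies flat on its pedestal, and lay the plain pin of one thickness in the two V-notches. The smooth ring without teeth and the stepped pin do not belong to the kit: leave them where they lie.

Things in the scene. Friction and masses are not known exactly. Their poses are not given: they have to be found in the camera images.
- piston_mid (a point): Engine piston standing upright: aluminium cylinder, diameter 52 mm, 60 mm tall, three dark ring grooves near its top. Point: on its axis, half-way up (30 mm above its foot). z up its axis. About 0.25 kg.
- sleeve_mid (a point): Bearing sleeve standing upright: plain steel tube, outside diameter 38 mm, bore 24 mm, 60 mm tall. Point: on its axis, half-way up (30 mm above its foot). z up its axis. About 0.3 kg.
- gear_mid (a point): Timing gear lying flat: dark steel ring with 14 square teeth, diameter 52 mm over the teeth, round bore 28 mm, 16 mm thick. Point: on its axis, half-way up (8 mm above its underside). z along its axis. About 0.13 kg.
- pin_mid (a point): Piston pin lying on its side: plain steel cylinder of one diameter, 20 mm, 76 mm long. Point: its centre (10 mm above the table). x along its length. About 0.18 kg.
- collar_mid (a point): Look-alike of the gear, to be left: dark steel ring with a smooth rim and no teeth, diameter 52 mm, bore 28 mm, 16 mm thick, lying flat. Point: its centre, 8 mm up.
- stepped_mid (a point): Look-alike of the pin, to be left: steel stepped pin, 76 mm long, lying; 20 mm thick for 48 mm (its -x end), then only 10 mm thick for 28 mm (its +x end). Point: on its axis, half-way along, 10 mm up. x along its length.
- round_seat (a point): Piston's seat: a tile with a round grey rim, inside diameter 70 mm, 4 mm thick, 6 mm high. The four seats are fixed black tiles 106 mm square, upper face 9 mm above the table, two by two at 110 mm spacing, all at one yaw, in any order. Point: centre of the tile's upper face, where the middle of the piston's foot goes. z up.
- square_seat (a point): Sleeve's seat: a tile with a square grey rim, 56 mm inside, 4 mm thick, 6 mm high. The tiles lie in a fixed grey tray 228 mm square, its walls 4 mm thick and 14 mm high. Point: centre of the tile's upper face (9 mm above the table), where the middle of the sleeve's foot goes. z up.
- post_seat (a point): Gear's seat: a tile with a grey round pedestal, diameter 40 mm, 14 mm high, and on it an upright steel post, diameter 12 mm, 24 mm high, with a tapered top, which passes through the gear's bore. Point: centre of the pedestal's upper face, at the post's foot (23 mm above the table), where the gear's underside rests. z up.
- cradle_seat (a point): Pin's seat: a tile with two grey V-notched supports, each 8 mm thick, at 29 mm either side of the middle along x (50 mm free between them for the fingers); V of 90 degrees, open upwards, tops about 29 mm above the table. Point: the centre of the pin when it lies in the notches (31 mm above the table). x is the direction in which the pin lies (either way round), z up.

How it is judged:
At the end, for the whole second after the job is handed in: Piston upright in the round rim, gear flat round the post, pin in both notches (each within 12 mm of centre; pin within 0.15 rad), sleeve upright in the square rim (15 mm); heights within 4 mm, tilt under 0.12 rad; all at rest; smooth ring and stepped pin moved under 30 mm (horizontal distance between piston_mid and round_seat below 0.012 m and z of piston_mid in the frame of round_seat between 0.026 and 0.034 m and angle between each of piston_mid, sleeve_mid, gear_mid's own z axis and vertical below 0.12 rad and horizontal distance between sleeve_mid and square_seat below 0.015 m and z of sleeve_mid in the frame of square_seat between 0.026 and 0.034 m and horizontal distance between gear_mid and post_seat below 0.012 m and z of gear_mid in the frame of post_seat between 0.004 and 0.012 m and horizontal distance between pin_mid and cradle_seat below 0.012 m and z of pin_mid in the frame of cradle_seat between -0.004 and 0.004 m and angle between the x axis of pin_mid and the x axis of cradle_seat, either way round below 0.15 rad and linear speed of each of piston, sleeve, gear, pin below 0.02 m/s and distance of each of collar_mid, stepped_mid from where it was at the start of the episode below 0.03 m); the robot touches nothing.
It fails at once if the smooth ring is moved by more than 30 mm (distance of collar_mid from where it was at the start of the episode above 0.03 m).
It fails at once if the stepped pin is moved by more than 30 mm (distance of stepped_mid from where it was at the start of the episode above 0.03 m).
It also fails if it takes over 120 s, if anything falls off the work surface, if the arm or the gripper's body presses on something with over 40 N, if the wrist force passes 120 N, or if a joint passes its speed limit or range.

ROBOT

A 7-joint arm with a two-finger parallel gripper is mounted at the origin on the work surface. World frame = base frame: x ahead of the robot, y to its left, z up, the work surface at z = 0. Lengths are in m, angles in rad, forces in N, time in s.
With the tool pointing down it reaches from about 0.35 to 0.9 m from the base axis. Payload 8.1 kg.
Tool frame: the origin (TCP) lies on the centre line of the jaws, within the pads' length; the fingertips stand 19 mm ahead of it and the grasp point (between the pads) is the TCP (arm.tip_reach is the distance from the TCP to the fingertips, in m); z points along the fingers, y is the line along which they close (so a half turn about z gives the same grasp; the last joint's range is limited). The gripper opens to 85 mm and grips with 20 to 120 N. Pads are 22 mm wide; open, the fingers measure 114 mm over their backs; the gripper's body (76 mm by 85 mm) begins 54 mm behind the grasp point. The pads swing forward as they close: fully open they stand 13 mm farther back than shut.
Start: joints at [-1.248, 0.434, 0.025, 1.573, -0.012, 1.134, -0.075], TCP at [0.258, 0.569, 0.25] pointing down, gripper open.
Joint ranges: [-2.62, 2.62], [-0.44, 2.09], [-1.27, 1.32], [0.08, 2.57], [-1.32, 4.46], [0.12, 2], [-2.74, 2.74]. Speed limits (rad/s): [2.22, 2.22, 3.01, 3.01, 3.14, 3.14, 3.14].

INTERFACE

Orientations are given as a rotation vector (axis times angle).
In Python, from workcell import arm gives the robot as it stands. Calls block until the motion is done:
- arm.reach(position, orientation): joint-space move of the TCP to a pose.
- arm.servo_line(position, ori=None, velocity=0.15): straight line of the TCP; ori=None keeps the orientation; velocity is the mean speed in m/s.
- arm.move_j(angles): joint-space move.
- arm.release() and arm.grasp(): open the fingers fully, or close them until they stop; the grip force is fixed at half the most.
- arm.pause(seconds).
- arm.solve_ik(position, orientation): joint angles nearest the present ones, or None.
- arm.camera(name): name is "scene" or "top"; returns the picture (420x560x3 uint8, blue, green, red); there is no depth.
- arm.get_calibration(name): a dict with "fx", "fy", "cx", "cy" (pixels), "k1" (the pictures are not rectified: a ray, as slopes to the right and down, at radius r is drawn at 1 + k1 r^2 times it, then the intrinsics apply), "origin" and "orientation" of the camera in the world. Camera axes: x right, y down, z forward; pixel columns grow to the right and rows downward; lengths in m; the calibration is good to about 2 mm. A picture is of the moment at which its call begins. get_calibration takes no time and is no camera call.
A pose or a line that the arm cannot do raises arm.PlanningError and nothing moves.
- arm.close_job(): hands the job in; it is judged then, once.
Readings, each from a call of its own:
- arm.get_time(): time.
- arm.get_joint_positions(): joint angles.
- arm.get_joint_velocities(): joint speeds.
- arm.get_tau(): joint torques, N m.
- arm.get_ee_pos(): TCP position.
- arm.get_orientation(): TCP orientation.
- arm.get_force(): force on the tool from outside, world axes, zero at the start.
- arm.get_torque(): the same for the moment, N m.
- arm.get_width(): finger opening in m.
- arm.get_grip_force(): force on a finger pad.
Only numpy, scipy, OpenCV 4.12 (cv2) and the standard library are available. Lean on these libraries where they do the work, as an engineer would, in place of code of your own. Each camera call takes 0.05 s, during which the arm holds its last target. There are 200 camera calls.

## Working session

There is one attempt and no reset: what is moved stays moved. The work goes in short steps, each a Python script; the robot and the scene stay as the last script left them, time stands still between calls to the robot, and variables do not carry over. Pictures are saved under pics/ and viewed, at most 14 in all, crops included, and the job is handed in when it is done.

```bash
mkdir -p pics; ls; python3 - <<'E'
from workcell import arm
import cv2
for n in("top","scene"):
    cv2.imwrite(f"pics/{n}0.png",cv2.resize(arm.camera(n),(800,600)));print(n,arm.get_calibration(n))
    cv2.imwrite(f"pics/{n}0_raw.png",arm.camera(n))
print(arm.get_ee_pos(),arm.get_orientation(),arm.get_width(),arm.tip_reach,arm.get_time())
E
```

```text
pics
top {'fx': 458.2272574139543, 'fy': 458.2272574139543, 'cx': 275.16456537378906, 'cy': 212.8861139269589, 'k1': 0.007002028079066299, 'origin': array([ 0.34921346, -0.01986043,  0.94859229]), 'orientation': array([-2.17051091,  2.02581366, -0.23828125])}
scene {'fx': 494.4890787892659, 'fy': 494.4890787892659, 'cx': 271.6551394890414, 'cy': 204.36108459349313, 'k1': -0.12425531107535084, 'origin': array([ 1.16304306, -0.52294851,  0.89086833]), 'orientation': array([-2.17784921, -1.04093532,  0.43743207])}
[0.25807395 0.56893069 0.24982229] [-6.63875171e-01 -3.07053257e+00  1.47119416e-03] 0.08520944219627535 0.019 0.2
```

View pics/top0.png

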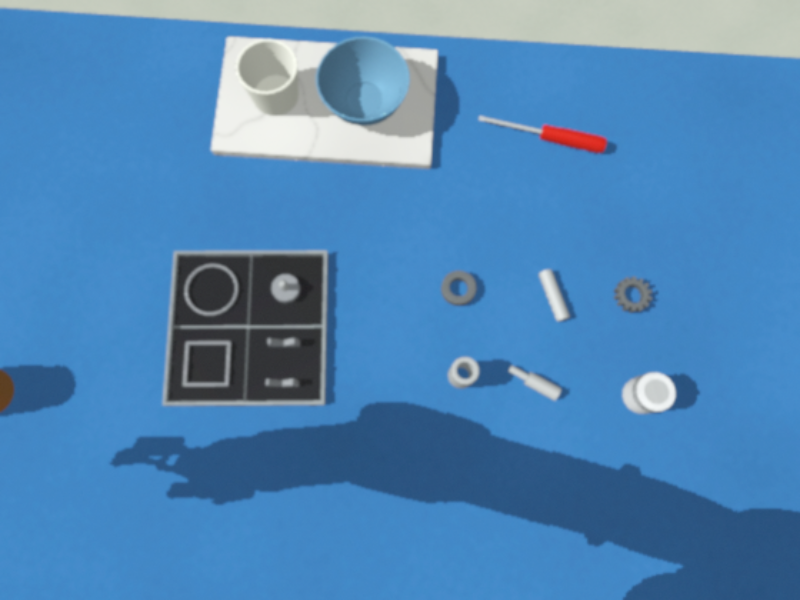

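View pics/scene0.png

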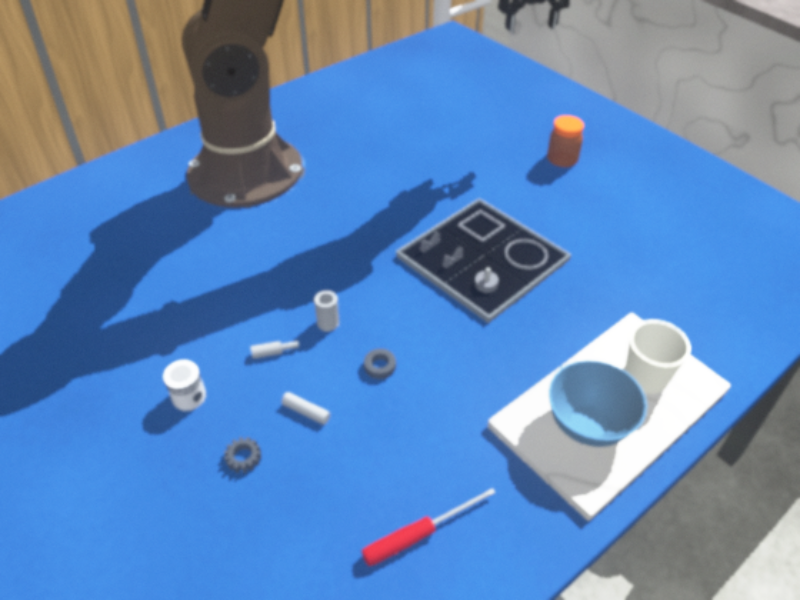

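Top view (800 px scale): piston (655,390), sleeve (463,372), gear (635,294), smooth ring (458,288), pin (555,295) and stepped pin (535,382). Tray seats: round (212,290), post (286,288), square (207,363), and cradle supports at (284,343) and (289,382). The scene view agrees.

```bash
cat > h.py <<'E'
from workcell import arm
import cv2, numpy as np
from scipy.spatial.transform import Rotation as R
def ray(name,uv):
    c=arm.get_calibration(name)
    K=np.array([[c['fx'],0,c['cx']],[0,c['fy'],c['cy']],[0,0,1]])
    p=cv2.undistortPoints(np.array(uv,float).reshape(-1,1,2),K,np.array([c['k1'],0,0,0.]))[:,0]
    return c['origin'],R.from_rotvec(c['orientation']).apply(np.c_[p,np.ones(len(p))])
def onplane(name,uv,z):
    o,d=ray(name,uv); return o+d*((z-o[2])/d[:,2])[:,None]
def project(name,P):
    c=arm.get_calibration(name)
    K=np.array([[c['fx'],0,c['cx']],[0,c['fy'],c['cy']],[0,0,1]])
    Rm=R.from_rotvec(c['orientation']).as_matrix()
    return cv2.projectPoints(np.array(P,float).reshape(-1,3),cv2.Rodrigues(Rm.T)[0],-Rm.T@c['origin'],K,np.array([c['k1'],0,0,0.]))[0][:,0]
def blobs(img,minA=60):
    s=cv2.cvtColor(img,cv2.COLOR_BGR2HSV)[...,1]
    m=((s<125)*255).astype(np.uint8)
    cs,_=cv2.findContours(m,cv2.RETR_EXTERNAL,cv2.CHAIN_APPROX_NONE)
    return [c for c in cs if cv2.contourArea(c)>minA]
def near(name,img,uv):
    bs=blobs(img)
    return min(bs,key=lambda c:np.hypot(*(c[:,0].mean(0)-uv)))
def cen(c):
    M=cv2.moments(c); return np.array([M['m10'],M['m01']])/M['m00']
E
cat > m.py <<'E'
from h import *
T=arm.camera("top");S=arm.camera("scene")
k=.7
its=dict(piston=((655,390),(185,387),.03),sleeve=((463,372),(326,312),.03),gear=((635,294),(241,456),.008),collar=((458,288),(379,363),.008),pin=((555,295),(305,408),.01),stepped=((535,382),(274,350),.01))
for n,(a,b,z) in its.items():
    ct,cs=near("top",T,np.array(a)*k),near("scene",S,np.array(b)*k)
    pt,ps=onplane("top",[cen(ct)],z)[0],onplane("scene",[cen(cs)],z)[0]
    print(n,pt.round(4),ps.round(4),cv2.contourArea(ct),cv2.contourArea(cs),end=' ')
    if n in('pin','stepped'):
        P=onplane("top",ct[:,0],z)[:,:2].astype(np.float32); r=cv2.minAreaRect(P); b=cv2.boxPoints(r)
        e=max((b[1]-b[0],b[2]-b[1]),key=np.linalg.norm); print(np.round(r[0],4),np.round(r[1],4),'yaw',np.arctan2(e[1],e[0]).round(3),end='')
    print()
for nm,I,uv in(("top",T,(248,328)),("scene",S,(483,260))):
    c=near(nm,I,np.array(uv)*k)
    P=onplane(nm,c[:,0],.014)[:,:2].astype(np.float32);r=cv2.minAreaRect(P)
    print(nm,'tray',np.round(r[0],4),np.round(r[1],4),r[2])
# rims: bright pixels in tray
g=T.min(2); 
for n,uv,z in(("round",(212,290),.015),("square",(207,363),.015),("post",(286,288),.023),("V1",(284,343),.027),("V2",(289,382),.027)):
    x,y=(np.array(uv)*k).astype(int);h=22 if n in("round","square","post") else 11
    hy=h if h>20 else 8
    m=(g[y-hy:y+hy+1,x-h-6*(h<20):x+h+1+6*(h<20)]>75).astype(np.uint8)
    cs,_=cv2.findContours(m,cv2.RETR_EXTERNAL,cv2.CHAIN_APPROX_NONE);c=max(cs,key=cv2.contourArea)
    p=np.array(cv2.minAreaRect(c)[0])+[x-h-6*(h<20),y-hy]
    print(n,onplane("top",[p],z)[0].round(4),cv2.contourArea(c))
cv2.imwrite("pics/traycrop.png",cv2.resize(T[165:295,105:240],None,fx=4,fy=4,interpolation=cv2.INTER_CUBIC))
E
python3 m.py
```

```text
piston [ 0.4605 -0.3758  0.03  ] [ 0.4579 -0.3714  0.03  ] 896.5 806.0 
sleeve [ 0.4719 -0.1151  0.03  ] [ 0.468  -0.1109  0.03  ] 385.0 412.0 
gear [ 0.608  -0.3634  0.008 ] [ 0.6061 -0.3606  0.008 ] 477.5 415.5 
collar [ 0.6001 -0.1047  0.008 ] [ 0.5985 -0.1019  0.008 ] 471.0 342.5 
pin [ 0.5982 -0.2454  0.01  ] [ 0.5969 -0.2434  0.01  ] 388.5 351.0 [ 0.5991 -0.2451] [0.0823 0.0246] yaw 0.387
stepped [ 0.4662 -0.2231  0.01  ] [ 0.4654 -0.2204  0.01  ] 354.5 253.5 [ 0.4685 -0.2189] [0.0826 0.0237] yaw 1.123
top tray [0.5194 0.1996] [0.2303 0.2327] 4.036096096038818
scene tray [0.5227 0.1986] [0.2372 0.2415] 4.027984142303467
round [0.5702 0.2593 0.015 ] 1103.5
square [0.4603 0.2514 0.015 ] 1048.5
post [0.5785 0.1499 0.023 ] 322.0
V1 [0.4978 0.1438 0.027 ] 115.0
V2 [0.441  0.1397 0.027 ] 114.5
```

View pics/traycrop.png

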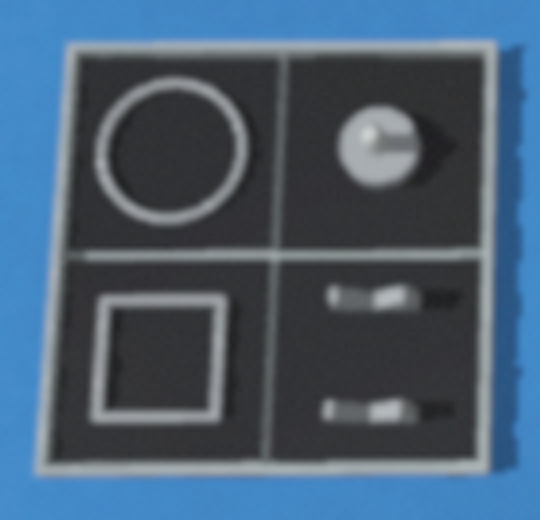

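The crop shows a clean tray: round rim centre (172,150), square rim (158,358), post (378,145), and V supports at (372,297) and (370,410). The tray yaw is about 0.07 rad. Starting with the sleeve.

```bash
cat > pp.py <<'E'
from h import *
TY=.0704
PICK=dict(piston=(.459,-.374,.040,0.),sleeve=(.4705,-.113,.040,0.),gear=(.607,-.362,.021,0.),pin=(.598,-.2445,.021,.387+np.pi/2))
PLACE=dict(piston=(.571,.258,.050,TY),sleeve=(.461,.2505,.050,TY),gear=(.579,.149,.045,TY),pin=(.470,.141,.0425,TY+np.pi/2))
def ori(phi):
    y=np.array([np.cos(phi),np.sin(phi),0]);z=np.array([0,0,-1.])
    return R.from_matrix(np.c_[np.cross(y,z),y,z]).as_rotvec()
def best(p,phi):
    q0=arm.get_joint_positions(); c=[]
    for f in(phi,phi+np.pi):
        q=arm.solve_ik(p,ori(f))
        if q is not None:c.append((np.abs(np.array(q)-q0).max(),f))
    return ori(min(c)[1])
HI=.18
def pick(n,pt=None):
    x,y,z,f=pt or PICK[n]; o=best([x,y,z],f)
    arm.reach([x,y,HI],o); arm.servo_line([x,y,z+.03],velocity=.15); arm.servo_line([x,y,z],velocity=.06)
    arm.grasp(); print(n,'width',arm.get_width(),'F',arm.get_grip_force(),np.round(arm.get_force(),1))
    arm.servo_line([x,y,HI],velocity=.15); print('lifted width',arm.get_width(),np.round(arm.get_force(),1),arm.get_time())
def place(n,pt=None):
    x,y,z,f=pt or PLACE[n]; o=best([x,y,z],f)
    arm.reach([x,y,HI],o); arm.servo_line([x,y,z+.03],velocity=.15); arm.servo_line([x,y,z],velocity=.05)
    print('down',np.round(arm.get_force(),1),np.round(arm.get_ee_pos(),4)); arm.release()
    arm.servo_line([x,y,HI],velocity=.15); print('t',arm.get_time())
E
python3 - <<'E'
from pp import *
for D in(PICK,PLACE):
    for n,(x,y,z,f) in D.items():
        print(n,[arm.solve_ik([x,y,zz],ori(g)) is not None for zz in(z,HI) for g in(f,f+np.pi)])
pick('sleeve')
cv2.imwrite("pics/s1.png",cv2.resize(arm.camera("scene"),(800,600)))
E
```

```text
piston [True, True, True, True]
sleeve [True, True, True, True]
gear [True, True, True, True]
pin [True, True, True, True]
piston [True, True, True, True]
sleeve [True, True, True, True]
gear [True, True, True, True]
pin [True, True, True, True]
sleeve width 0.037391004725976534 F 59.21072781085968 [-1.   0.5  7.2]
lifted width 0.03709963818113214 [-0.3 -0.1 -2.6] 5.9667
```

View pics/s1.png

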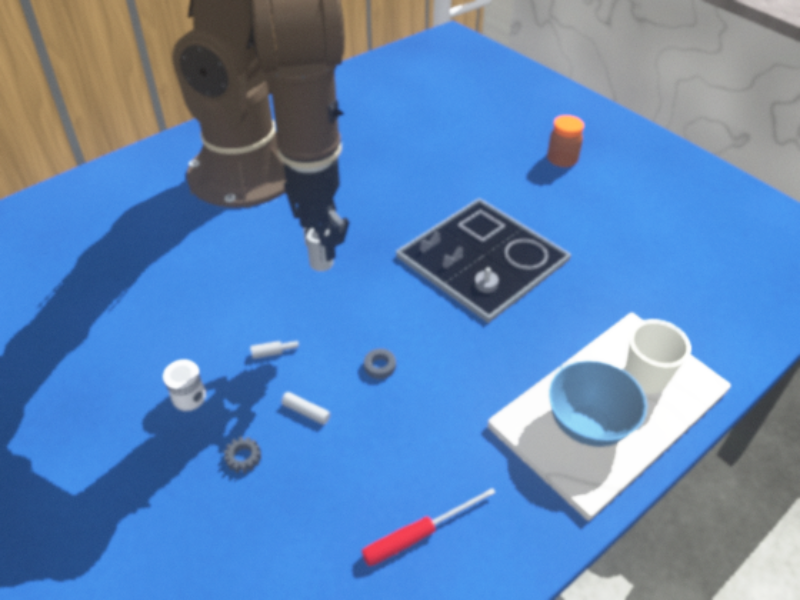

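The sleeve is held upright at (320,248), and the smooth ring and stepped pin haven't moved. Next I'll place the sleeve, then pick the piston.

```bash
python3 - <<'E'
from pp import *
place('sleeve')
pick('piston')
cv2.imwrite("pics/s2.png",cv2.resize(arm.camera("scene"),(800,600)))
E
```

```text
down [ 0.7 -0.4 -3. ] [0.4609 0.2504 0.0497]
t 10.4917
piston width 0.05074329245129712 F 61.99551343917847 [-0.5  1.5  5. ]
lifted width 0.05096872054732201 [-0.6 -0.4 -3.3] 15.7583
```

View pics/s2.png

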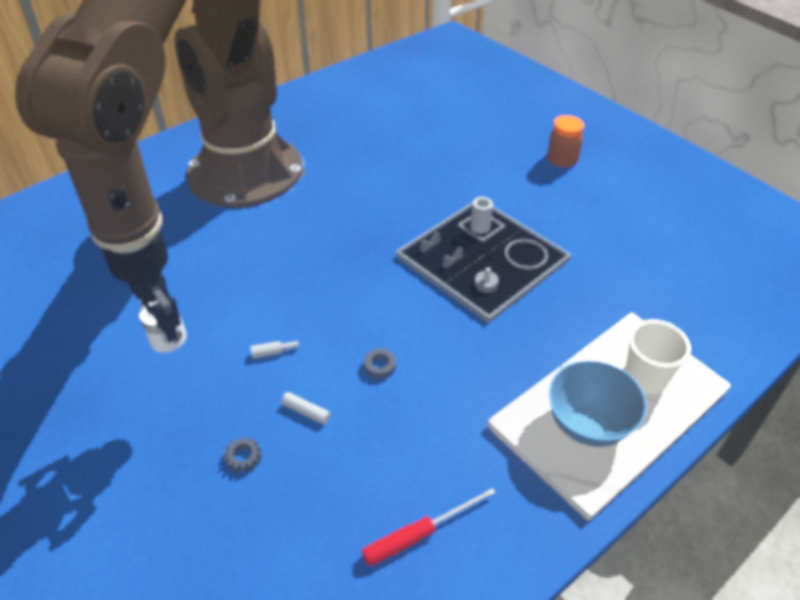

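The sleeve stands inside the square rim at (482,216), and the piston is held upright at (163,328). Next I'll place the piston and pick the gear.

```bash
python3 - <<'E'
from pp import *
place('piston')
pick('gear')
cv2.imwrite("pics/s3.png",cv2.resize(arm.camera("scene"),(800,600)))
E
```

```text
down [-1.5  0.5 -2.9] [0.5709 0.2579 0.0497]
t 21.125
gear width 0.04894838870196507 F 60.75512871961109 [-1.3  1.1  6.8]
lifted width 0.04873560270299354 [ 0.9 -0.2 -1.1] 26.6583
```

View pics/s3.png

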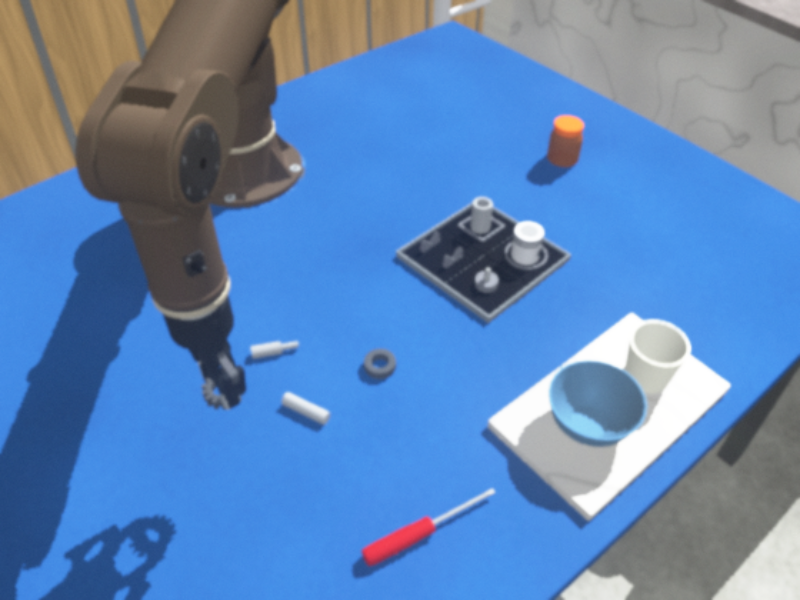

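The piston stands in the round rim at (527,244). The gear is held at (220,392) but may have tipped in the fingers, so I'll look closer from both cameras.

```bash
python3 - <<'E'
from h import *
S=arm.camera("scene");T=arm.camera("top")
p=project("top",[arm.get_ee_pos()])[0].astype(int); q=project("scene",[arm.get_ee_pos()])[0].astype(int)
f=lambda I,p:cv2.resize(I[max(p[1]-35,0):p[1]+35,max(p[0]-35,0):p[0]+35],(390,390),interpolation=cv2.INTER_CUBIC)
print(p,q,arm.get_width())
cv2.imwrite("pics/g1.png",np.hstack([f(S,q),f(T,p)]))
E
```

```text
[477 182] [153 268] 0.04877546856674367
```

View pics/g1.png

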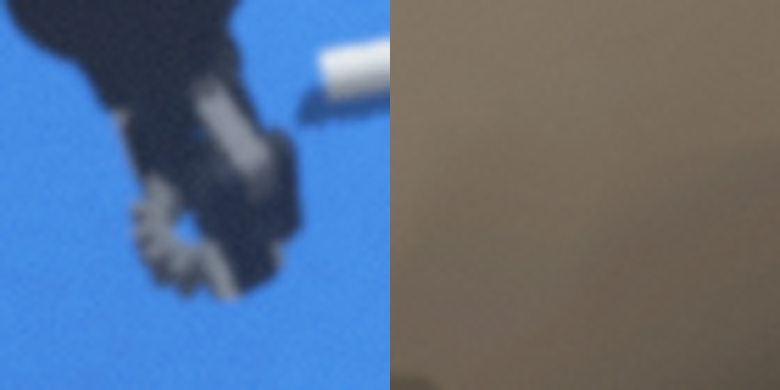

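The gear lies flat between the pads, with its bore at (190,225) and teeth on the left edge, where a level gear should appear. I'll lower it over the post in steps and check the force.

```bash
python3 - <<'E'
from pp import *
x,y,z,f=PLACE['gear']; o=best([x,y,z],f)
arm.reach([x,y,HI],o); arm.servo_line([x,y,z+.03]); arm.pause(.3); f0=np.array(arm.get_force()); ok=True
for dz in(.022,.015,.008,.003,0):
    arm.servo_line([x,y,z+dz],velocity=.05); F=np.array(arm.get_force())-f0; print(dz,F.round(1))
    if np.abs(F).max()>12: ok=False;break
if ok:
    arm.release(); arm.servo_line([x,y,HI]); arm.reach([.55,-.1,.25],o)
print(arm.get_time())
I=arm.camera("top");cv2.imwrite("pics/g2.png",np.hstack([cv2.resize(a,(390,390),interpolation=cv2.INTER_CUBIC) for a in(I[160:295,105:240],arm.camera("scene")[125:235,270:410])]))
E
```

```text
0.022 [-0.6  0.2  1. ]
0.015 [-0.2 -0.2  1.5]
0.008 [ 0.1 -0.4  0.4]
0.003 [-0.5 -0.2  0.8]
0 [0.4 0.1 1.8]
33.7333
```

View pics/g2.png

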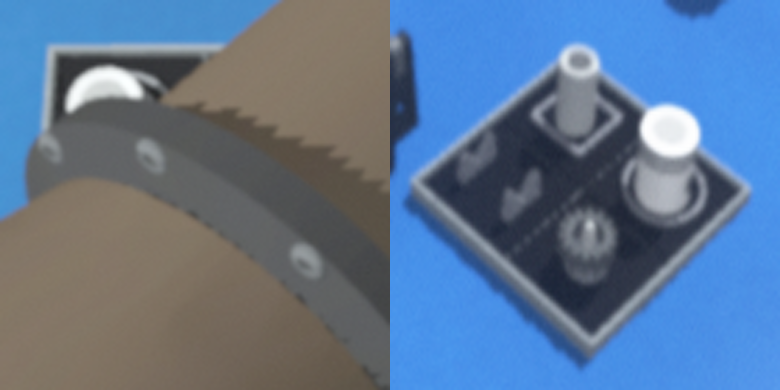

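The gear sits flat on the pedestal with the post through its bore at (588,230). The sleeve and piston are upright in their rims. Now the pin.

```bash
python3 - <<'E'
from pp import *
pick('pin')
x,y,z,f=PLACE['pin']; o=best([x,y,z],f)
arm.reach([x,y,HI],o); arm.servo_line([x,y,z+.05]); arm.pause(.2)
cv2.imwrite("pics/p1.png",cv2.resize(arm.camera("scene")[105:235,230:410],(800,578),interpolation=cv2.INTER_CUBIC))
print(arm.get_width(),arm.get_time())
E
```

```text
pin width 0.017595223665051205 F 58.56103599071503 [-0.7 -0.5  4.3]
lifted width 0.017712204962324507 [-0.3  0.2 -1.7] 38.1083
0.01752387265884087 40.5917
```

View pics/p1.png

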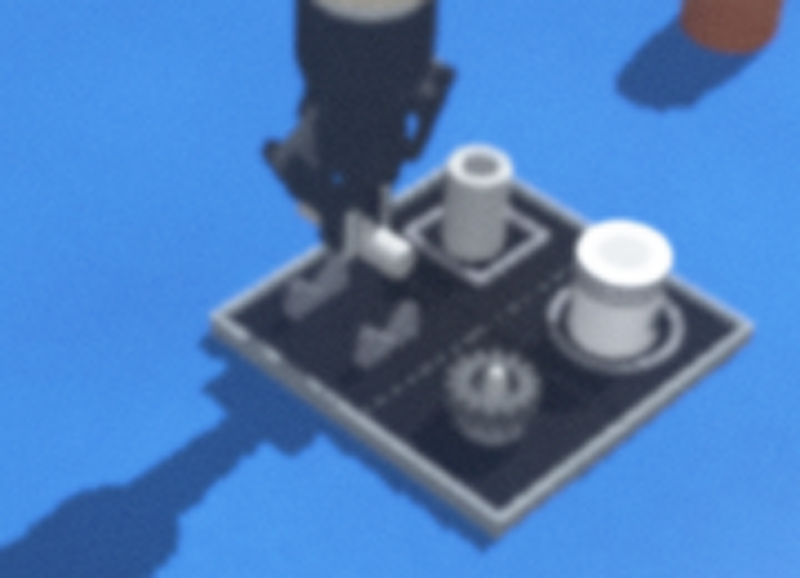

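The pin is held at about (388,250), level and along the notch direction. I'll lower it and check the force.

```bash
python3 - <<'E'
from pp import *
x,y,z,f=PLACE['pin']; f0=np.array(arm.get_force()); ok=True
for dz in(.03,.015,.008,.004,.001,-.0005):
    arm.servo_line([x,y,z+dz],velocity=.05); F=np.array(arm.get_force())-f0; print(dz,F.round(1))
    if np.abs(F).max()>15: break
if dz<=.004:
    arm.release(); arm.servo_line([x,y,HI]); arm.reach([.258,.569,.25],[-.6638,-3.0705,.0015])
print(arm.get_time())
T=arm.camera("top");S=arm.camera("scene");cv2.imwrite("pics/T_f.png",T);cv2.imwrite("pics/S_f.png",S)
cv2.imwrite("pics/p2.png",np.hstack([cv2.resize(a,(400,400),interpolation=cv2.INTER_CUBIC) for a in(T[160:295,105:240],S[125:235,270:410])]))
for n,a,b in(("collar",(458,288),.008),("stepped",(535,382),.01)): print(n,onplane("top",[cen(near("top",T,np.array(a)*.7))],b)[0].round(4))
E
```

```text
0.03 [ 0.   0.1 -0.7]
0.015 [ 0.2 -0.4 -0.3]
0.008 [-0.3  0.1 -0.5]
0.004 [ 0.9 -0.3 -1.1]
0.001 [-0.2  4.1  1.9]
-0.0005 [-2.   6.6 12.4]
46.125
collar [ 0.6001 -0.1047  0.008 ]
stepped [ 0.4661 -0.2235  0.01  ]
```

View pics/p2.png

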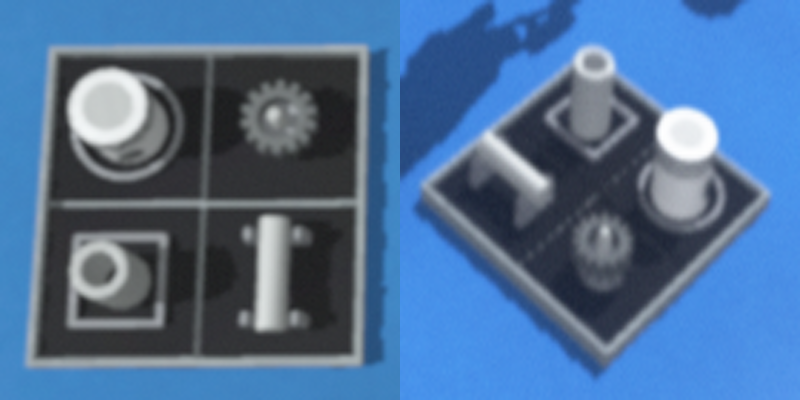

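All four parts look seated: piston top (107,106), sleeve top (99,268), gear (279,117) and pin (273,272). One numeric check of the centring before handing in.

```bash
python3 - <<'E'
from h import *
seat=dict(piston=(.5702,.2593),sleeve=(.4603,.2514),gear=(.5785,.1499),pin=(.4694,.1418))
for n,p,z in(("piston",(107,106),.069),("sleeve",(99,268),.069),("gear",(279,117),.031),("pin",(273,272),.033)):
    w=onplane("top",[np.array(p)*135/400+[105,160]],z)[0]; print(n,((w[:2]-seat[n])*1e3).round(1))
E
```

```text
piston [-0.4 -2.3]
sleeve [ 0.6 -3.9]
gear [ 1.3 -1.5]
pin [ 1.5 -1.2]
```

All four are within about 4 mm of centre, so I'm handing in.

```bash
python3 -c "
from workcell import arm
print(arm.close_job(),arm.get_time())"
```

```text
the job is handed in; nothing more can be done
the job is handed in; nothing more can be done
```

The kit tray is packed and handed in at about 46 s: the last pictures show piston, sleeve, gear and pin seated within about 4 mm of centre, with the smooth ring and stepped pin unmoved (under 1 mm), though no verdict came back.

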